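# Open the double-latched collector's case on the signing table

### The arm

A 6-joint arm with a two-finger parallel gripper is mounted at the origin on the work surface. World frame = base frame: x ahead of the robot, y to its left, z up, the work surface at z = 0. Lengths are in m, angles in rad, forces in N, time in s.
With the tool pointing down it reaches from about 0.225 to 0.725 m from the base axis. Payload 3.1 kg.
Tool frame: the origin (TCP) lies on the centre line of the jaws, within the pads' length; the fingertips stand 14 mm ahead of it and the grasp point (between the pads) lies 5 mm behind it; z points along the fingers, y is the line along which they close (so a half turn about z gives the same grasp; the last joint's range is limited). The gripper opens to 85 mm and grips with 20 to 120 N. Pads are 22 mm wide; open, the fingers measure 114 mm over their backs; the gripper's body (76 mm by 85 mm) begins 54 mm behind the grasp point. The pads swing forward as they close: fully open they stand 13 mm farther back than shut.
Start: joints at [1.154, 0.048, 0.099, 1.622, 0, 1.443], TCP at [0.15, 0.503, 0.211] pointing down, gripper open.
Joint ranges: [-2.91, 2.91], [-0.99, 1.94], [-1.21, 1.42], [-2.12, 2.29], [-1.49, 1.47], [-3.14, 3.14]. Speed limits (rad/s): [2.79, 2.79, 3.14, 3.14, 3.14, 3.14].

### API

Orientations are given as a unit quaternion [x, y, z, w].
In Python, from rig import state, snapshot, camera_info, hand_in, spot_in gives the robot as it stands. The module is installed in compiled form; this text tells all that it offers.
- The arm moves only by the tool play_rows, never from a script. Its argument "moves" is one flat list of numbers, 7 for each row, row after row: the shift along the world's x, y, z in units of 4 cm (1.0 is 4 cm), then the turn, a rotation vector about the world's x, y, z in units of 8 degrees (1.0 is 8 degrees), then the opening, from 0 (shut) to 1 (fully open). A call has 1 to 12 rows; each row shifts and turns the commanded pose from where the row before left it; what a row does not reach is not made up. A row lasts 1/8 s, in which the tool goes at most 62.5 mm and 10.7 degrees, less where a joint would pass 70% of its speed; a pose out of reach is approached as far as the arm can. A call with a number of a shift or a turn outside -1 to 1 is refused whole. A call with a gripper value outside its range is refused whole. The fingers move at their own pace and stop on an object; "squeeze" is the grip in N (left out, the last holds). Time passes only in rows, so rows that do not move let the fingers close. It gives the time, the measured TCP pose, the force, the opening and the grip force at its end, in the units of the state.
- state(): the state, without advancing time (a new reading comes with each control period).
- snapshot(name): name is "scene" or "top" or "wrist"; returns the picture (420x560x3 uint8, blue, green, red); there is no depth.
- camera_info(name): a dict with "fx", "fy", "cx", "cy" (pixels), "eye" and "orientation" of the camera in the world. Camera axes: x right, y down, z forward; pixel columns grow to the right and rows downward; lengths in m; the calibration is good to about 2 mm. A picture is of the moment at which its call begins: read the wrist's pose just before it. camera_info takes no time and is no camera call; for the wrist camera it gives the pose at the moment of the call.
- hand_in(): hands the job in; it is judged then, once.
Trained networks look in the newest picture that a camera, given by its name, has taken for a name from the list of things; names that differ only in an ending like _2 or _b are one class to them, and where a whole thing is asked for, a point or a joint stands for the part that bears it (a point fixed in the world has none). Each returns a list of dicts, best first, with "conf" (0 to 1); they miss things now and then, are a little off and sometimes report something else, mostly with a low value. They report only what shows in the picture. A call takes as long as a camera call.
- spot_in(camera, target): "box" ([left, top, right, bottom] in pixels, round what is visible of it).
The state is a dict: "time": time; "qpos": joint angles; "qd": joint speeds; "joint_efforts": joint torques, N m; "position": TCP position; "ee_rot": TCP orientation; "force": force on the tool from outside, world axes, zero at the start; "torque": the same for the moment, N m; "grip_width": finger opening in m; "gripper_force": force on a finger pad.
Only numpy, scipy, OpenCV 4.12 (cv2) and the standard library are available. Lean on these libraries where they do the work, as an engineer would, in place of code of your own. Each camera call takes 0.05 s, during which the arm holds its last target. There are 200 camera calls.

### The job

Open the aluminium collector's case: slide its bolt fully back, then ease the lid up by its fin grip just until you feel the hidden safety catch stop it. Next pinch the catch's stem, which has now come up out of the lock housing, push it gently aside until you feel its soft stop and, holding it there, raise the lid clear of the catch. Swing the lid about 70 degrees open and leave it standing, never forcing the catch and not disturbing the other things on the table.

Things in the scene. Friction and masses are not known exactly. Their poses are not given: they have to be found in the camera images.
- case: The case, fixed to the table: an aluminium box with dark corners, 180 (x) x 260 (y) x 94 mm, with a 6 mm lid (lid top at 100 mm). Origin under its centre on the table; its x points from the front (robot's side) to the hinge side, z up. Bolt and lock housing stand on its front face (-x). All offsets in these notes are in this frame.
- lid_hinge (a point): Middle of the lid's hinge line, on the far upper rim: (90, 0, 94) mm from the case's origin; the line runs along the case's y.
- lid (a joint): Lid angle in rad: 0 shut, grows as the front edge rises, end stop 1.5. The lid (0.3 to 0.45 kg) has a stiff friction hinge and stays where left; at the fin it takes a steady 5 to 8 N to lift, and the catch is felt as a clear rise above that. With the bolt back it lifts freely until the catch's hook meets its hidden keeper, somewhere between 0.09 and 0.23 rad, different every time.
- fin_grip (a point): Centre of the fin grip on the lid, a black upright bar 46 mm long (case x), 14 mm thick (case y), 30 mm tall, standing on the lid top; this point lies 15 mm above the lid top and 15 mm below the fin's top, 145 mm in front of the hinge line.
- bolt (a joint): Travel of the primary bolt in m: 0 to 0.003 locked at the start, 0.026 at its end stop; it slides towards the case's -y. Its bar overlies an ear on the lid's front edge and lets go of it from 0.021. It stays where left; about 1.5 N moves it.
- bolt_grip (a point): Centre of the bolt's upright steel knob, 14 mm (case x) x 12 mm (case y) x 28 mm tall; this point lies 14 mm below its top and 14 mm above the flat bar (124 mm above the table).
- lock: Lock housing on the case's front: a dark steel box 60 (x) x 90 (y) x 100 mm tall, y = -40 to +50 mm, x = -150 to -90 mm of the case, its top open from y = -24 to +36 mm. Its origin is the case's. A sprung keeper and a rubber buffer are hidden inside; each yields about 1 mm per 6 N. More than 12 N between hook and these is forcing the catch.
- hook: Safety catch's upright steel stem, 14 mm (x) x 12 mm (y) x 70 mm tall, with a toe at its foot towards -y; a 12 mm wide, 6 mm thick arm carries it 35 mm in front of the lid's edge. Origin: centre of the stem's top, 215 mm from the hinge line. Shut, it is flush with the housing, too deep to hold; with the lid up at the keeper it stands 20 to 48 mm proud, to be pinched from above across its 12 mm.
- catch (a joint): Sideways travel of the stem in m, 0 at rest, growing towards the case's +y. A weak spring returns it (1.2 N, 0.08 N more per mm). Its toe clears the keeper after 8 to 22 mm (different every time, found by feel); 2 mm later the stem meets the rubber buffer, so the felt stop means free. Let go before the lid is 0.1 rad higher and it springs back under the keeper.
- water_bottle: Bystander: clear water bottle, 64 mm wide, 190 mm tall, beside the case. Origin under its centre.
- drink_cup: Bystander: lidded clear drinks cup, 88 mm wide at the top, 132 mm tall, on the other side of the case. Origin under its centre.
- marker_a: Bystander: metal-coloured marker pen, 14 mm thick, 130 mm long, lying in front of the case. Origin at its middle on the table.
- marker_b: Bystander: white marker pen, the same size, lying by the case's front corner.
- phone: Bystander: black phone, 150 x 72 x 9 mm, lying in front of the case. Origin under its centre.
- glasses_case: Bystander: brown glasses case, 65 x 155 x 35 mm. Origin under its centre.
- toy_figure: Bystander: small standing toy figure, 56 mm base, 108 mm tall. Origin under its centre.

How it is judged:
On the way, in this order (a step that is already met when the one before it is completed fails the run):
1. the bolt is slid back clear of the lid's ear (travel over 21 mm) while the lid is still shut (under 0.04 rad) (value of joint bolt above 0.021 m and value of joint lid below 0.04 rad), for 0.1 s.
2. the lid is raised a little (0.07 to 0.3 rad) until the unpushed catch (under 4 mm) bears on its keeper with more than 1.5 N (contact force between lock and hook above 1.5 N and value of joint lid between 0.07 and 0.3 rad and value of joint catch below 0.004 m), for 0.1 s.
3. the catch is pushed aside (over 7 mm) with the lid still only a little raised (under 0.32 rad) (value of joint catch above 0.007 m and value of joint lid below 0.32 rad), for 0.1 s.
At the end, for the whole second after the job is handed in: The lid stands open at more than 1.0 rad (57 degrees), at rest (under 0.05 rad/s), with the bolt still slid back (over 21 mm) (value of joint lid above 1 rad and velocity of joint lid between -0.05 and 0.05 rad/s and value of joint bolt above 0.021 m); the robot touches nothing.
It fails at once if the catch is forced: more than 12 N between its hook and the keeper or buffer in the lock housing (contact force between lock and hook above 12 N).
It fails at once if a bystander is moved more than 30 mm (distance of any of water_bottle, drink_cup, marker_a, marker_b, phone, glasses_case, toy_figure from where it was at the start of the episode above 0.03 m).
It fails at once if the bottle, the cup or the toy figure is tipped by more than 0.5 rad (angle between any of water_bottle, drink_cup, toy_figure's own z axis and vertical above 0.5 rad).
It also fails if it takes over 72 s, if anything falls off the work surface, if the arm or the gripper's body presses on something with over 40 N, if the wrist force passes 120 N, or if a joint passes its speed limit or range.

## Working session

There is one attempt and no reset: what is moved stays moved. The work goes in short steps, Python scripts to look and compute and a tool call to move; the robot and the scene stay as the last step left them, time stands still between calls to the robot, and variables do not carry over. Pictures are saved under pics/ and viewed, at most 10 in all, crops included, and the job is handed in when it is done.

Besides the shell and the picture viewer there is one more tool, called after "Call:" as name(argument=value, ...), one argument or row to a line, values as JSON. play_rows: Moves the arm, as the interface text tells. Its arguments: {"type":"object","properties":{"moves":{"type":"array"},"squeeze":{"type":"number"}},"required":["moves"]}

```bash
mkdir -p pics; cat > h.py <<'E'
import numpy as np, cv2
from scipy.spatial.transform import Rotation as R
from rig import *
def ray(ci,u,v):
    d=R.from_quat(ci["orientation"]).apply([(u-ci["cx"])/ci["fx"],(v-ci["cy"])/ci["fy"],1]); return np.array(ci["eye"]),d
def at_z(ci,u,v,z):
    e,d=ray(ci,u,v); return e+d*(z-e[2])/d[2]
def proj(ci,p):
    q=R.from_quat(ci["orientation"]).inv().apply(np.array(p)-ci["eye"]); return ci["fx"]*q[0]/q[2]+ci["cx"],ci["fy"]*q[1]/q[2]+ci["cy"]
E
python3 - <<'E'
from h import *
ims=[]
for n in("top","scene"):
    im=snapshot(n); cv2.imwrite(f"pics/{n}0.png",im); ci=camera_info(n)
    print(n,{k:np.round(v,3) for k,v in ci.items()})
    for t in("case","bolt_grip","fin_grip","lock","hook","water_bottle","drink_cup","toy_figure","phone","glasses_case"):
        r=spot_in(n,t)[:1]
        for a in r: print(t,np.round(a["box"],0),round(a["conf"],2))
s=state();print({k:np.round(v,3) for k,v in s.items()})
E
```

```text
top {'fx': np.float64(514.535), 'fy': np.float64(514.535), 'cx': np.float64(275.095), 'cy': np.float64(208.829), 'eye': array([ 0.255, -0.02 ,  1.358]), 'orientation': array([ 0.707, -0.699,  0.079, -0.077])}
case [198. 150. 314. 258.] 0.69
bolt_grip [275. 230. 299. 238.] 0.67
fin_grip [202. 150. 313. 246.] 0.7
lock [230. 223. 271. 256.] 0.73
hook [248. 236. 257. 245.] 0.62
water_bottle [167. 161. 197. 197.] 0.59
drink_cup [325. 182. 357. 222.] 0.94
toy_figure [431. 214. 460. 240.] 0.83
phone [265. 272. 325. 302.] 0.65
glasses_case [ 56. 185. 113. 210.] 0.92
scene {'fx': np.float64(471.537), 'fy': np.float64(471.537), 'cx': np.float64(277.689), 'cy': np.float64(216.438), 'eye': array([1.474, 0.125, 1.107]), 'orientation': array([ 0.624,  0.687, -0.281, -0.243])}
case [228. 188. 333. 288.] 0.7
bolt_grip [257. 196. 274. 204.] 0.61
fin_grip [228. 202. 331. 267.] 0.6
lock [274. 198. 309. 214.] 0.86
hook [414. 253. 470. 273.] 0.49
water_bottle [335. 226. 359. 279.] 0.8
drink_cup [199. 206. 225. 251.] 0.65
toy_figure [118. 202. 141. 233.] 0.63
phone [236. 188. 282. 208.] 0.69
glasses_case [412. 251. 469. 272.] 0.89
{'time': np.float64(1.1), 'qpos': array([1.154, 0.048, 0.099, 1.622, 0.   , 1.443]), 'qd': array([ 0.   ,  0.001, -0.002, -0.001, -0.001,  0.002]), 'joint_efforts': array([ 1.0000e-03, -3.3865e+01,  3.2017e+01,  1.0000e-03, -0.0000e+00,
       -0.0000e+00]), 'position': array([0.15 , 0.503, 0.211]), 'ee_rot': array([ 0.144,  0.99 ,  0.   , -0.   ]), 'force': array([-0.023, -0.17 , -1.251]), 'torque': array([-0.012, -0.013, -0.022]), 'gripper_force': np.float64(0.0), 'grip_width': np.float64(0.085)}
```

View pics/top0.png

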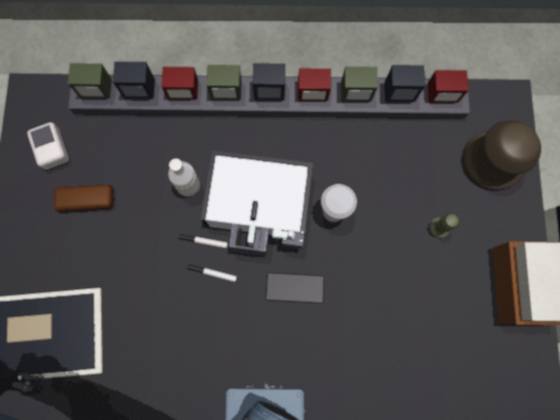

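View pics/scene0.png

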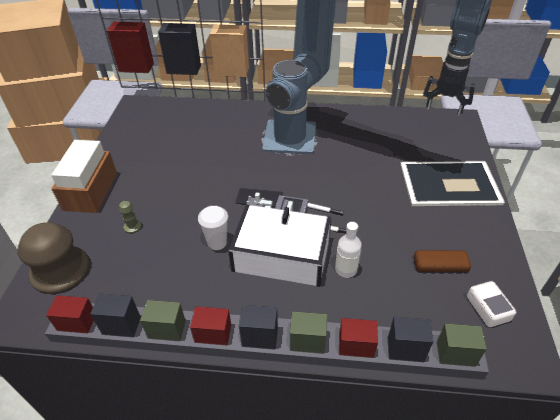

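The top view shows the case at about (258,200), slightly yawed. The fin is at about (254,210), the lock housing at (250,240) and the bolt knob at about (290,233). Next I fit the lid outline.

```bash
python3 - <<'E'
from h import *
im=cv2.imread("pics/top0.png"); ci=camera_info("top")
g=im.min(2); m=np.zeros_like(g); m[145:262,195:320]=(g[145:262,195:320]>165)*255
n,l,st,c=cv2.connectedComponentsWithStats(m); k=1+st[1:,4].argmax(); print(st[k])
pts=np.argwhere(l==k)[:,::-1]
W=np.array([at_z(ci,u,v,.1)[:2] for u,v in pts],np.float32)
r=cv2.minAreaRect(W);print(r)
print(cv2.boxPoints(r).round(3))
for n_,b,z in(("bolt",(275,230,299,238),.124),("hook",(248,236,257,245),.1)):
    print(n_,at_z(ci,(b[0]+b[2])/2,(b[1]+b[3])/2,z))
cv2.imwrite("pics/crop0.png",cv2.resize(im[140:310,160:370],None,fx=3.7,fy=3.5,interpolation=3))
E
```

```text
[ 206  156  101   87 6280]
((0.5575040578842163, 0.027201548218727112), (0.23805385828018188, 0.21168307960033417), 83.22756958007812)
[[ 0.438 -0.079]
 [ 0.649 -0.103]
 [ 0.677  0.133]
 [ 0.466  0.158]]
bolt [ 0.46892642 -0.05140834  0.124     ]
hook [0.45584345 0.03316214 0.1       ]
```

View pics/crop0.png

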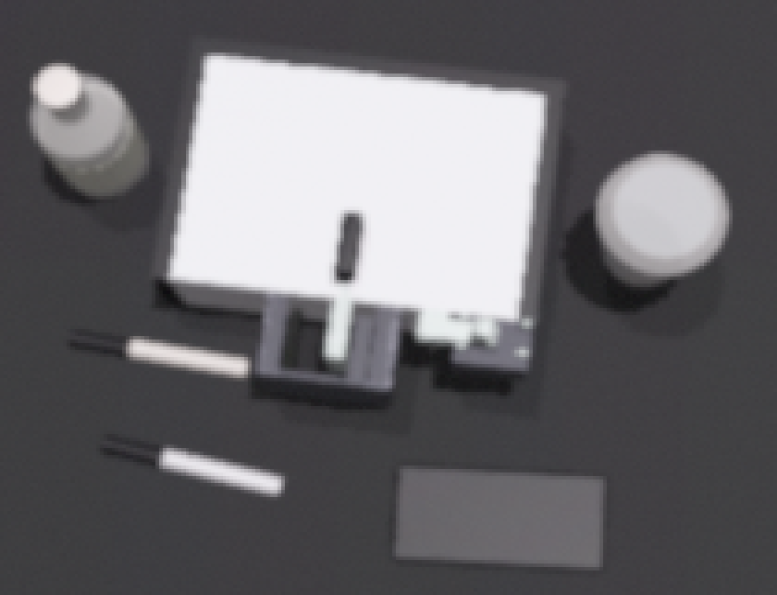

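The crop agrees: the case yaw is about -6.7°. The bolt knob is near crop (490,325) and the hook near (338,350). I'm moving in for a wrist look.

Call:
play_rows(
  moves=[0.5,-1,0.3,0,0,0.1,1,0.5,-1,0.3,0,0,0.1,1,0.5,-1,0.3,0,0,0.1,1,0.5,-1,0.3,0,0,0.1,1,0.5,-1,0.3,0,0,0.1,1,0.5,-1,0.3,0,0,0.1,1,0.5,-1,0.3,0,0,0.1,1,0.5,-1,0.3,0,0,0.1,1,0.5,-1,0.2,0,0,0.1,1,0.5,-1,0,0,0,0.1,1,0.5,-1,0,0,0,0.1,1,0.5,-1,0,0,0,0.1,1],
)

```text
time: 2.6
position: [0.3901, 0.0218, 0.3152]
ee_rot: [0.061, 0.998, 0.0, 0.001]
force: [0.6, 0.7, -1.2]
grip_width: 0.0854
gripper_force: 0.0
```

```bash
python3 - <<'E'
from h import *
s=state(); print(s["time"],s["position"].round(3),R.from_quat(s["ee_rot"]).as_matrix().round(3).tolist(),s["force"].round(2))
ci=camera_info("wrist"); im=snapshot("wrist"); cv2.imwrite("pics/w1.png",im); print({k:np.round(v,3) for k,v in ci.items()})
for t in("bolt_grip","fin_grip","hook","lock"):
    for a in spot_in("wrist",t)[:2]: print(t,np.round(a["box"]),round(a["conf"],2))
E
```

```text
2.6 [0.39  0.022 0.315] [[-0.993, 0.121, 0.001], [0.121, 0.993, 0.0], [-0.001, 0.0, -1.0]] [ 0.56  0.73 -1.23]
{'fx': np.float64(322.557), 'fy': np.float64(322.557), 'cx': np.float64(281.968), 'cy': np.float64(208.803), 'eye': array([0.321, 0.031, 0.477]), 'orientation': array([0.741, 0.656, 0.094, 0.106])}
bolt_grip [218. 246. 260. 263.] 0.8
fin_grip [205. 212. 406. 374.] 0.57
hook [296. 212. 307. 234.] 0.79
lock [270. 191. 345. 252.] 0.63
```

View pics/w1.png

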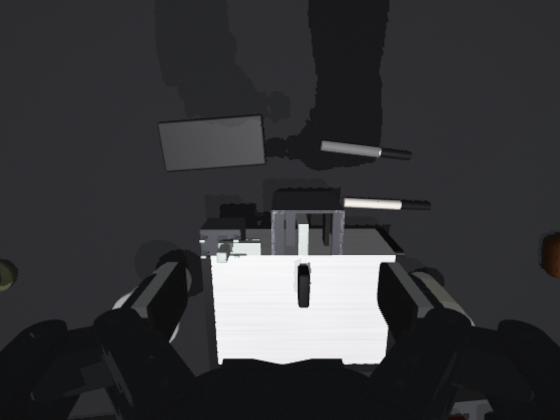

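The wrist view shows the fin at about (304,285), the hook arm at (303,238), the housing at 272-344 and the bolt at about (235,250). I'm zooming in there.

```bash
python3 - <<'E'
from h import *
im=cv2.imread("pics/w1.png"); c=im[190:315,190:360]
c=(255*(c/255.)**.6).astype(np.uint8)
cv2.imwrite("pics/w1c.png",cv2.resize(c,None,fx=4.6,fy=4.6,interpolation=2))
E
```

```text
(no output)
```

View pics/w1c.png

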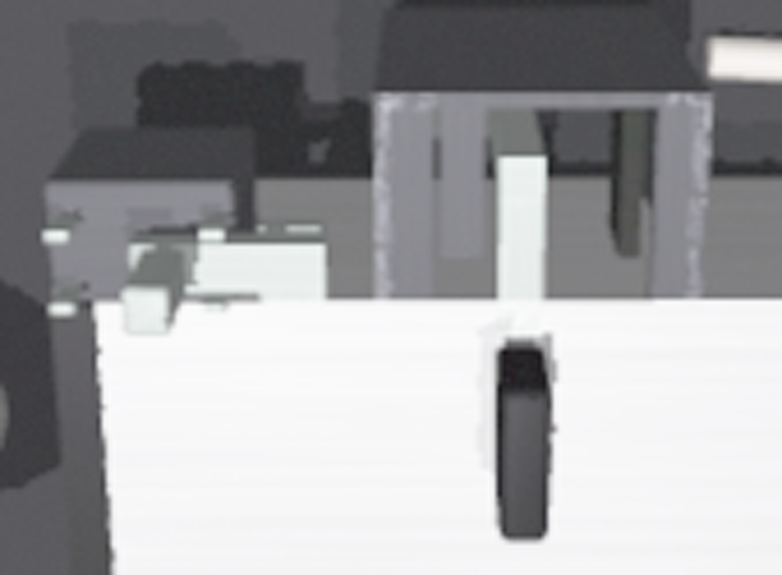

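In the crop, the knob top is centred at (147,310), the fin top at (525,463), the stem's front top edge at (523,155) and the lid's front edge at row 298.

```bash
python3 - <<'E'
from h import *
ci=camera_info("wrist")
f=lambda x,y,z: at_z(ci,190+x/4.6,190+y/4.6,z)
yaw=np.arctan2(-.121,.993); X=np.array([np.cos(yaw),np.sin(yaw)]);Y=np.array([-X[1],X[0]])
fin=f(525,463,.13)
l,r=f(300,298,.1),f(780,298,.1); l2,r2=f(380,93,.1),f(712,93,.1)
for a,b in((l,r),(l2,r2)): d=a-b; print("yaw",np.degrees(np.arctan2(-d[0],d[1]))*-1*-1,"len",np.hypot(*d[:2]))
for n,p in(("knob",f(147,310,.138)),("fin",fin),("stem front",f(523,155,.1)),("edge",f(523,298,.1)),("lockL",l2),("lockR",r2)):
    rel=(p-fin)[:2]; print(n,p.round(4),"case rel fin",(rel@X).round(4),(rel@Y).round(4))
print(np.degrees(yaw))
t=camera_info("top");print(proj(t,fin),proj(t,f(147,310,.138)))
E
```

```text
yaw 172.99463896750265 len 0.1324474163277336
yaw 172.99624708317307 len 0.08793988736803955
knob [ 0.4666 -0.0546  0.138 ] case rel fin -0.0475 -0.0954
fin [0.5254 0.0344 0.13  ] case rel fin 0.0 0.0
stem front [0.4507 0.0436 0.1   ] case rel fin -0.0752 0.0001
edge [0.4921 0.0393 0.1   ] case rel fin -0.0336 0.0008
lockL [0.4289 0.0078 0.1   ] case rel fin -0.0926 -0.0381
lockR [0.4396 0.095  0.1   ] case rel fin -0.0925 0.0498
-6.947410657647357
(np.float64(252.09544356703174), np.float64(210.41483092828685)) (np.float64(288.46476115655656), np.float64(233.96424728427237))
```

Call:
play_rows(
  moves=[0.64,-0.64,-0.5,0,0,0,0.5,0.64,-0.64,-0.5,0,0,0,0.5,0.63,-0.63,-0.5,0,0,0,0.5,0,0,-0.8,0,0,0,0.5,0,0,-0.8,0,0,0,0.5,0,0,-0.8,0,0,0,0.5,0,0,-0.4,0,0,0,0.5,0,0,-0.3,0,0,0,0.5,0,0,0,0,0,0,0.5],
)

```text
time: 3.98
position: [0.4657, -0.0527, 0.1308]
ee_rot: [0.06, 0.998, 0.0, -0.0]
force: [0.3, 0.0, 0.2]
grip_width: 0.0429
gripper_force: 0.0
```

```bash
python3 - <<'E'
from h import *
s=state(); print(s["time"],s["position"].round(4),s["force"].round(2))
im=snapshot("wrist"); c=im[150:420,100:460]
c=(255*(c/255.)**.6).astype(np.uint8)
cv2.imwrite("pics/w2.png",cv2.resize(c,None,fx=2.2,fy=2.2))
E
```

```text
3.975 [ 0.4657 -0.0527  0.1308] [0.34 0.01 0.24]
```

View pics/w2.png

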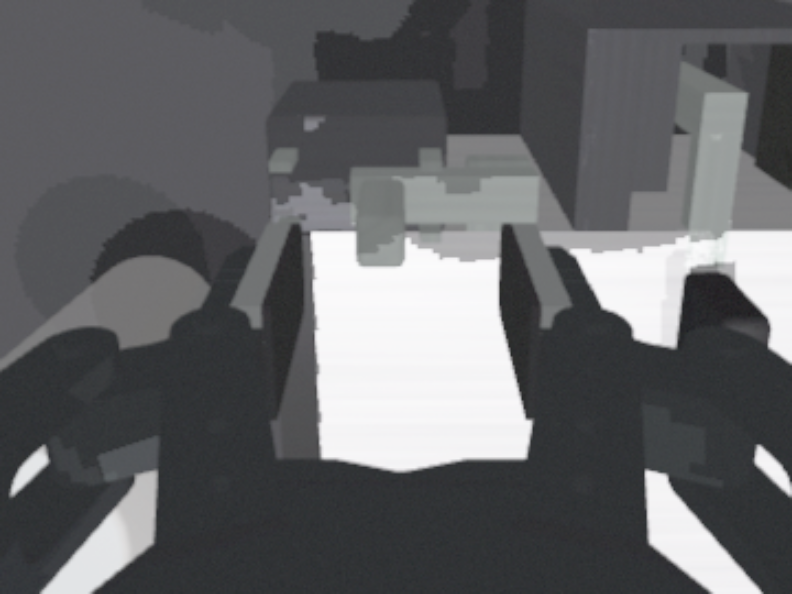

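The knob shows at crop (382,220), between the open pads whose tips are at x≈290 and 505. I'm checking its x position by triangulation.

```bash
python3 - <<'E'
from h import *
ci=camera_info("wrist"); s=state(); Rm=R.from_quat(s["ee_rot"]).as_matrix()
c=lambda p:np.round((np.array(proj(ci,p))-[100,150])*2.2)
X=-Rm[:,0];Y=Rm[:,1];print(X,Y,s["position"],ci["eye"])
for n,k in(("meas",np.array([.4666,-.0546,0])),):
  for z in(.138,.11):
    print(n,z,[c(k+X*a*.007+Y*b*.006+[0,0,z]).tolist() for a in(-1,1) for b in(-1,1)])
p=s["position"]
print("tip pads",[c(p+X*a*.011+Y*b*.0215+[0,0,-.014]).tolist() for a in(-1,1) for b in(-1,1)], "tcp",c(p))
E
```

```text
[ 9.92713331e-01 -1.20496121e-01  9.62565356e-04] [ 1.20496268e-01  9.92713776e-01 -9.55306203e-05] [ 0.46626521 -0.05296529  0.1316076 ] [ 0.39693048 -0.0438595   0.29352324]
meas 0.138 [[366.0, 204.0], [417.0, 204.0], [366.0, 258.0], [416.0, 258.0]]
meas 0.11 [[370.0, 165.0], [414.0, 165.0], [371.0, 212.0], [414.0, 212.0]]
tip pads [[316.0, 158.0], [480.0, 158.0], [319.0, 235.0], [478.0, 235.0]] tcp [398. 218.]
```

Call:
play_rows(
  moves=[0.05,-0.1,-0.05,0,0,0,0.5,0,0,0,0,0,0,0,0,0,0,0,0,0,0,0,0,0,0,0,0,0,0,0,0,0,0,0,0],
  squeeze=25,
)

```text
time: 4.65
position: [0.4679, -0.0572, 0.129]
ee_rot: [0.061, 0.998, -0.0, 0.0]
force: [0.4, 0.5, 0.0]
grip_width: 0.0003
gripper_force: 0.0
```

```bash
python3 - <<'E'
from h import *
im=snapshot("wrist"); c=im[150:420,100:460]
c=(255*(c/255.)**.6).astype(np.uint8)
im2=snapshot("top")[190:270,220:340]
a=cv2.resize(c,None,fx=1.4,fy=1.4); b=cv2.resize(im2,None,fx=2.4,fy=2.4,interpolation=2)
o=np.zeros((a.shape[0],a.shape[1]+b.shape[1],3),np.uint8);o[:a.shape[0],:a.shape[1]]=a;o[:b.shape[0],a.shape[1]:]=b
cv2.imwrite("pics/w3.png",o);print(o.shape)
E
```

```text
(378, 792, 3)
```

View pics/w3.png

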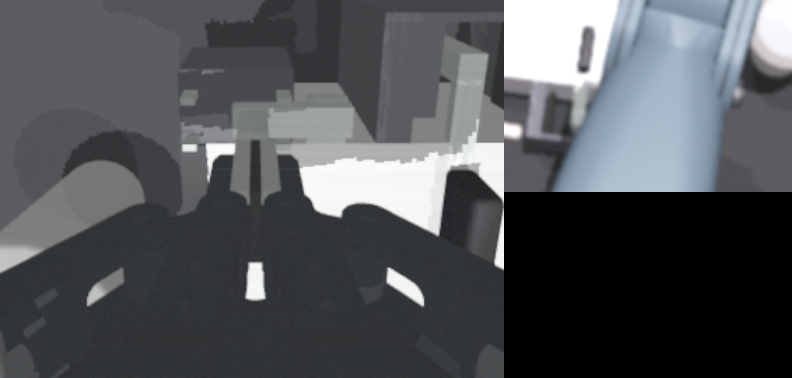

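The fingers shut fully (opening 0.3 mm) and look above or behind the knob. I'm working out where the fingertips really are from the picture geometry.

```bash
python3 - <<'E'
from h import *
ci=camera_info("wrist"); s=state(); Rm=R.from_quat(s["ee_rot"]).as_matrix(); Rc=R.from_quat(ci["orientation"]).as_matrix()
p=s["position"]
# camera pose in tool frame
e=Rm.T@(ci["eye"]-p); Q=Rm.T@Rc
print("cam in tool",e.round(4),Q.round(3).tolist())
def back(uL,uR,v,w):
    d=w*ci["fx"]/(uR-uL); x=np.array([((uL+uR)/2-ci["cx"])/ci["fx"]*d,(v-ci["cy"])/ci["fy"]*d,d]); return e+Q@x
print("w1 tip",back(187,378,262,.085)); print("w2 tip",back(100+300/2.2,100+505/2.2,150+225/2.2,.0429))
print("w2 pad low",back(100+275/2.2,100+527/2.2,150+415/2.2,.0429))
print(p,s["grip_width"],s["gripper_force"],s["force"],s["joint_efforts"].round(2))
kn=lambda v,z:at_z(ci,100+254/1.4,150+v/1.4,z)
print(kn(104,.11),kn(104,.138),kn(140,.138))
E
```

```text
cam in tool [ 0.0698  0.0007 -0.162 ] [[-0.0, -0.96, -0.279], [1.0, -0.0, -0.0], [0.0, -0.279, 0.96]]
w1 tip [ 0.00706463  0.00086079 -0.03070927]
w2 tip [ 0.00920031  0.00107689 -0.0249298 ]
w2 pad low [-0.01056516  0.00074298 -0.0595004 ]
[ 0.46789954 -0.05714419  0.12891288] -8.409887684024248e-05 0.0 [-0.48755272 -0.11585557 -0.43661327] [-1.000e-02 -2.847e+01  3.211e+01  0.000e+00 -0.000e+00  0.000e+00]
[ 0.46021406 -0.0559172   0.11      ] [ 0.45069502 -0.05469559  0.138     ] [ 0.46450733 -0.05638895  0.138     ]
```

The fingertips appear well short of the nominal position, above the knob. I'll open and go down in small steps, watching the force.

Call:
play_rows(
  moves=[0,0,0,0,0,0,0.4,0,0,0,0,0,0,0.4,0,0,0,0,0,0,0.4,0,0,-0.1,0,0,0,0.4,0,0,-0.05,0,0,0,0.4,0,0,0,0,0,0,0.4],
)

```text
time: 5.5
position: [0.4676, -0.0571, 0.1225]
ee_rot: [0.061, 0.998, 0.0, -0.0]
force: [-0.3, -0.3, -0.6]
grip_width: 0.0344
gripper_force: 0.0
```

```bash
python3 - <<'E'
from h import *
s=state(); print(s["time"],s["position"].round(4),s["force"].round(2))
im=snapshot("wrist"); c=im[200:330,160:360]
c=(255*(c/255.)**.6).astype(np.uint8)
cv2.imwrite("pics/w4.png",cv2.resize(c,None,fx=4,fy=4,interpolation=2))
E
```

```text
5.5 [ 0.4676 -0.0571  0.1225] [-0.32 -0.29 -0.56]
```

View pics/w4.png

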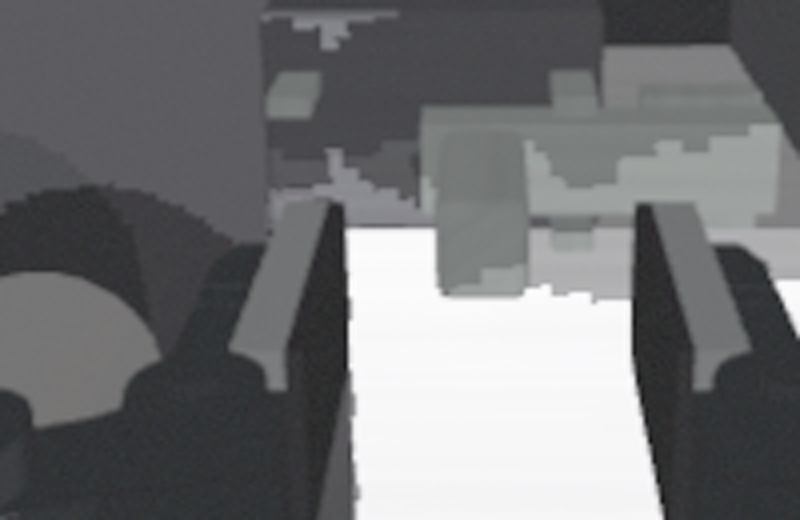

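Relative scale confirms it. The knob is 22 px wide for 12 mm, while the pads are 76 px apart for 34 mm, so the tips at (335,205) and (640,205) are still well above the knob top. I'm continuing down, guarded.

Call:
play_rows(
  moves=[0,0,-0.12,0,0,0,0.4,0,0,-0.12,0,0,0,0.4,0,0,0,0,0,0,0.4],
)

```text
time: 5.92
position: [0.4674, -0.057, 0.1125]
ee_rot: [0.061, 0.998, 0.0, -0.001]
force: [1.2, -0.2, -0.0]
grip_width: 0.0342
gripper_force: 0.0
```

Call:
play_rows(
  moves=[0,0,-0.12,0,0,0,0.4,0,0,-0.1,0,0,0,0.4,0,0,0,0,0,0,0.4],
)

```text
time: 6.3
position: [0.4675, -0.057, 0.1039]
ee_rot: [0.061, 0.998, 0.0, -0.001]
force: [0.4, 1.1, -0.1]
grip_width: 0.034
gripper_force: 0.0
```

Call:
play_rows(
  moves=[0,0,-0.12,0,0,0,0.4,0,0,-0.12,0,0,0,0.4,0,0,0,0,0,0,0.4,0,0,0,0,0,0,0,0,0,0,0,0,0,0,0,0,0,0,0,0,0],
)

```text
time: 7.05
position: [0.468, -0.0572, 0.0951]
ee_rot: [0.061, 0.998, -0.0, 0.0]
force: [0.0, -0.5, 0.6]
grip_width: 0.0113
gripper_force: 28.5
```

Got the knob. Now I slide the bolt back.

Call:
play_rows(
  moves=[-0.015,-0.12,0,0,0,0,0,-0.015,-0.12,0,0,0,0,0,-0.015,-0.12,0,0,0,0,0,-0.015,-0.12,0,0,0,0,0,-0.013,-0.11,0,0,0,0,0,0,0,0,0,0,0,0],
)

```text
time: 7.8
position: [0.4651, -0.0817, 0.0951]
ee_rot: [0.061, 0.998, -0.001, 0.0]
force: [0.4, -0.8, 0.1]
grip_width: 0.0111
gripper_force: 28.7
```

Call:
play_rows(
  moves=[-0.005,-0.04,0,0,0,0,0,-0.003,-0.03,0,0,0,0,0,0,0,0,0,0,0,0],
)

```text
time: 8.18
position: [0.4649, -0.0827, 0.095]
ee_rot: [0.06, 0.998, 0.001, 0.0]
force: [1.3, 4.8, 2.1]
grip_width: 0.0111
gripper_force: 28.8
```

Call:
play_rows(
  moves=[0,0,0,0,0,0,0.4,0,0,0,0,0,0,0.4,0,0,0.6,0,0,0,0.4,0,0,0.65,0,0,0,0.4,0.38,0.72,0,0,0,0,0.4,0.38,0.72,0,0,0,0,0.4,0.38,0.72,0,0,0,0,0.4,0.38,0.72,0,0,0,0,0.4,0,0,0,0,0,0,0.4],
)

```text
time: 9.3
position: [0.5259, 0.0327, 0.1444]
ee_rot: [0.059, 0.998, -0.0, -0.0]
force: [-0.4, -0.9, -0.5]
grip_width: 0.0344
gripper_force: 0.0
```

```bash
python3 - <<'E'
from h import *
s=state(); print(s["time"],s["position"].round(4),s["force"].round(2),s["grip_width"])
im=snapshot("wrist")
c=(255*(im/255.)**.6).astype(np.uint8)[120:390,100:460]
cv2.imwrite("pics/w5.png",cv2.resize(c,None,fx=2.2,fy=2.2,interpolation=2))
E
```

```text
9.3 [0.5259 0.0327 0.1444] [-0.43 -0.94 -0.52] 0.03436708758534273
```

View pics/w5.png

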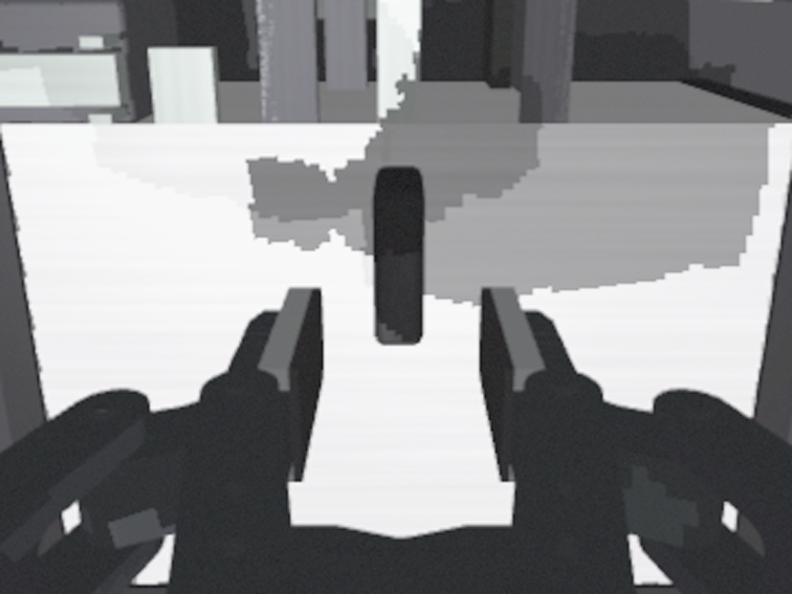

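The fin is centred between the pads at crop (399,255), pads at 322 and 482, and the bolt is clear of the ear at left. I'm going down onto it.

Call:
play_rows(
  moves=[0,0,-0.5,0,0,0,0.4,0,0,-0.5,0,0,0,0.4,0,0,-0.3,0,0,0,0.4,0,0,-0.1,0,0,0,0.4,0,0,0,0,0,0,0.4,0,0,0,0,0,0,0,0,0,0,0,0,0,0,0,0,0,0,0,0,0],
  squeeze=40,
)

```text
time: 10.35
position: [0.5262, 0.0319, 0.09]
ee_rot: [0.06, 0.998, 0.0, 0.001]
force: [-0.9, 1.0, 3.0]
grip_width: 0.0126
gripper_force: 43.4
```

Call:
play_rows(
  moves=[0,0,0.0625,0.015,0.122,0,0,0,0,0.0625,0.015,0.122,0,0,0,0,0.0625,0.015,0.122,0,0,0,0,0.0625,0.015,0.122,0,0,0,0,0,0,0,0,0],
)

```text
time: 10.98
position: [0.5258, 0.032, 0.0989]
ee_rot: [0.06, 0.998, 0.003, -0.035]
force: [2.1, 2.6, -3.5]
grip_width: 0.0131
gripper_force: 42.5
```

Call:
play_rows(
  moves=[0,0,0.04,0.01,0.078,0,0,0,0,0.035,0.01,0.068,0,0,0,0,0,0,0,0,0],
)

```text
time: 11.35
position: [0.526, 0.032, 0.1019]
ee_rot: [0.06, 0.997, 0.003, -0.044]
force: [2.6, 3.9, -4.8]
grip_width: 0.013
gripper_force: 42.3
```

Call:
play_rows(
  moves=[0,0,0.02,0.005,0.039,0,0,0,0,0.02,0.005,0.039,0,0,0,0,0,0,0,0,0],
)

```text
time: 11.72
position: [0.526, 0.032, 0.1034]
ee_rot: [0.06, 0.997, 0.004, -0.05]
force: [4.3, 3.3, -6.0]
grip_width: 0.0128
gripper_force: 42.2
```

Call:
play_rows(
  moves=[0.006,0,0.02,0.005,0.039,0,0,0.006,0,0.02,0.005,0.039,0,0,0,0,0,0,0,0,0],
)

```text
time: 12.1
position: [0.5262, 0.0319, 0.1051]
ee_rot: [0.06, 0.997, 0.004, -0.055]
force: [3.2, 4.0, -4.4]
grip_width: 0.0132
gripper_force: 42.2
```

Call:
play_rows(
  moves=[0.006,0,0.02,0.005,0.039,0,0,0.006,0,0.02,0.005,0.039,0,0,0,0,0,0,0,0,0],
)

```text
time: 12.48
position: [0.5263, 0.0319, 0.1067]
ee_rot: [0.06, 0.996, 0.004, -0.061]
force: [0.9, 5.1, -4.5]
grip_width: 0.0129
gripper_force: 42.3
```

Call:
play_rows(
  moves=[0.003,-0.005,0.02,0.005,0.039,0,0,0.003,-0.005,0.02,0.005,0.039,0,0,0,0,0,0,0,0,0],
)

```text
time: 12.85
position: [0.5264, 0.0319, 0.1083]
ee_rot: [0.06, 0.996, 0.005, -0.067]
force: [1.1, 5.9, -4.6]
grip_width: 0.013
gripper_force: 42.3
```

Call:
play_rows(
  moves=[0.003,-0.005,0.02,0.005,0.039,0,0,0.003,-0.005,0.02,0.005,0.039,0,0,0,0,0,0,0,0,0],
)

```text
time: 13.22
position: [0.5266, 0.0319, 0.1099]
ee_rot: [0.06, 0.996, 0.006, -0.072]
force: [2.2, 6.0, -5.1]
grip_width: 0.0131
gripper_force: 42.3
```

Call:
play_rows(
  moves=[0.004,0.01,0.02,0.005,0.039,0,0,0.004,0.01,0.02,0.005,0.039,0,0,0,0,0,0,0,0,0],
)

```text
time: 13.6
position: [0.5267, 0.0319, 0.1115]
ee_rot: [0.06, 0.995, 0.005, -0.078]
force: [0.2, 5.1, -3.5]
grip_width: 0.0131
gripper_force: 42.4
```

Call:
play_rows(
  moves=[0.004,0.01,0.02,0.005,0.039,0,0,0.004,0.01,0.02,0.005,0.039,0,0,0,0,0,0,0,0,0],
)

```text
time: 13.98
position: [0.527, 0.0319, 0.1132]
ee_rot: [0.06, 0.995, 0.005, -0.084]
force: [-2.0, 2.3, -3.1]
grip_width: 0.013
gripper_force: 42.4
```

Call:
play_rows(
  moves=[0.002,0.005,0.02,0.005,0.039,0,0,0.002,0.005,0.02,0.005,0.039,0,0,0,0,0,0,0,0,0],
)

```text
time: 14.35
position: [0.5272, 0.0319, 0.1147]
ee_rot: [0.061, 0.994, 0.005, -0.089]
force: [-3.5, -1.0, -2.9]
grip_width: 0.0128
gripper_force: 42.5
```

Call:
play_rows(
  moves=[0.003,0,0.02,0.005,0.039,0,0,0.003,0,0.02,0.005,0.039,0,0,0,0,0,0,0,0,0],
)

```text
time: 14.72
position: [0.5275, 0.0319, 0.1164]
ee_rot: [0.061, 0.994, 0.005, -0.094]
force: [-3.9, -3.7, -2.7]
grip_width: 0.013
gripper_force: 42.5
```

Call:
play_rows(
  moves=[0,-0.005,0.02,0.005,0.039,0,0,0,-0.005,0.02,0.005,0.039,0,0,0,0,0,0,0,0,0],
)

```text
time: 15.1
position: [0.5274, 0.0319, 0.1173]
ee_rot: [0.06, 0.993, 0.006, -0.1]
force: [-3.9, -3.6, -5.6]
grip_width: 0.0131
gripper_force: 42.1
```

Call:
play_rows(
  moves=[0.001,-0.005,0.02,0.005,0.039,0,0,0.001,-0.005,0.02,0.005,0.039,0,0,0,0,0,0,0,0,0],
)

```text
time: 15.48
position: [0.5272, 0.032, 0.1179]
ee_rot: [0.06, 0.992, 0.007, -0.106]
force: [-4.7, -2.8, -11.6]
grip_width: 0.0131
gripper_force: 41.1
```

The catch is felt: Fz went from about -2.7 to -11.6 N and the rise stopped at about 0.19 rad. I hold briefly, ease off, release and move over the stem.

Call:
play_rows(
  moves=[0,0,0,0,0,0,0,0,0,-0.04,0,0,0,0,0,0,0,0,0,0,0.4,0,0,0,0,0,0,0.4,0,0,0,0,0,0,0.4,0.07,-0.01,0.37,0,0,0,0.4,0.07,-0.01,0.37,0,0,0,0.4,-0.57,0.07,0.11,0,0,0,0.4,-0.57,0.07,0.11,0,0,0,0.4,-0.56,0.07,0.11,0,0,0,0.4,0,0,0,0,0,0,0.4],
)

```text
time: 16.85
position: [0.4658, 0.0398, 0.1627]
ee_rot: [0.06, 0.993, 0.007, -0.103]
force: [0.2, -0.6, 0.0]
grip_width: 0.0345
gripper_force: 0.0
```

```bash
python3 - <<'E'
from h import *
s=state(); print(s["time"],s["position"].round(4),s["force"].round(2))
ci=camera_info("wrist"); Rm=R.from_quat(s["ee_rot"]).as_matrix(); p=s["position"]; print("tilt",Rm[:,2].round(3))
im=snapshot("wrist"); 
for t in("hook","lock","fin_grip"):
    for a in spot_in("wrist",t)[:2]: print(t,np.round(a["box"]),round(a["conf"],2))
# expected stem top in tool frame: z ahead of tips
X=np.array([.9927,-.1205,0]);Y=np.array([.1205,.9927,0])
# expected hook top corners
th=.19; d=np.array([-np.cos(th)*X[0],-np.cos(th)*X[1],np.sin(th)]); n=np.array([np.sin(th)*X[0],np.sin(th)*X[1],np.cos(th)])
hinge=np.array([.5258,.0325,0])+X*.145+[0,0,.094]
print("hook top exp",[np.round(proj(ci,hinge+d*r+n*.006+Y*y)) for r in(.208,.222) for y in(-.006,.006)],hinge+d*.215+n*.006)
cv2.imwrite("pics/w6.png",cv2.resize((255*(im/255.)**.6).astype(np.uint8)[120:390,100:460],None,fx=2.2,fy=2.2,interpolation=2))
E
```

```text
16.85 [0.4658 0.0398 0.1627] [ 0.23 -0.6   0.04]
tilt [-0.204  0.026 -0.979]
hook [250. 198. 290. 250.] 0.75
lock [226. 187. 353. 263.] 0.88
fin_grip [ 82. 198. 482. 420.] 0.59
fin_grip [252. 201. 291. 247.] 0.45
hook top exp [array([271., 245.]), array([291., 245.]), array([271., 223.]), array([291., 223.])] [0.46127673 0.04033223 0.14049669]
```

View pics/w6.png

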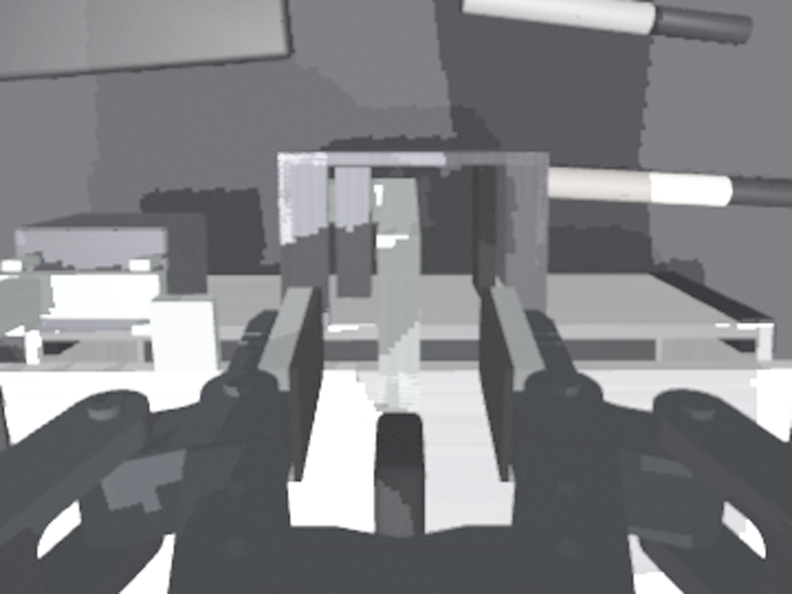

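The raised stem is centred between the pads at crop (398,260), pads at 322 and 482. I'm going down and pinching it.

Call:
play_rows(
  moves=[-0.1,0.013,-0.49,0,0,0,0.4,-0.1,0.013,-0.49,0,0,0,0.4,-0.105,0.013,-0.49,0,0,0,0.4,0,0,0,0,0,0,0.4],
)

```text
time: 17.55
position: [0.4523, 0.0412, 0.1001]
ee_rot: [0.06, 0.992, 0.007, -0.107]
force: [-0.6, 0.4, 0.0]
grip_width: 0.0343
gripper_force: 0.0
```

Call:
play_rows(
  moves=[0,0,0,0,0,0,0,0,0,0,0,0,0,0,0,0,0,0,0,0,0],
  squeeze=40,
)

```text
time: 17.92
position: [0.4544, 0.0408, 0.1027]
ee_rot: [0.06, 0.993, 0.007, -0.104]
force: [1.0, -0.8, 0.8]
grip_width: 0.0107
gripper_force: 42.4
```

Call:
play_rows(
  moves=[0.006,0.05,0,0,0,0,0,0.006,0.05,0,0,0,0,0,0.006,0.05,0,0,0,0,0,0.003,0.025,0,0,0,0,0,0,0,0,0,0,0,0],
)

```text
time: 18.55
position: [0.4551, 0.0482, 0.1021]
ee_rot: [0.06, 0.993, 0.007, -0.104]
force: [3.2, -2.3, 0.2]
grip_width: 0.0106
gripper_force: 42.5
```

Call:
play_rows(
  moves=[0.002,0.02,0,0,0,0,0,0.003,0.02,0,0,0,0,0,0,0,0,0,0,0,0],
)

```text
time: 18.92
position: [0.4552, 0.0497, 0.102]
ee_rot: [0.06, 0.993, 0.007, -0.104]
force: [5.4, -1.7, 0.7]
grip_width: 0.0109
gripper_force: 42.5
```

Call:
play_rows(
  moves=[0.007,0.02,0,0,0,0,0,0.008,0.02,0,0,0,0,0,0,0,0,0,0,0,0],
)

```text
time: 19.3
position: [0.4554, 0.0514, 0.1019]
ee_rot: [0.06, 0.993, 0.007, -0.104]
force: [4.1, -2.0, 0.7]
grip_width: 0.0109
gripper_force: 42.5
```

Call:
play_rows(
  moves=[0.003,0.02,0,0,0,0,0,0.003,0.02,0,0,0,0,0,0,0,0,0,0,0,0],
)

```text
time: 19.68
position: [0.4555, 0.053, 0.1019]
ee_rot: [0.06, 0.993, 0.007, -0.104]
force: [5.0, -2.2, 0.0]
grip_width: 0.0111
gripper_force: 42.5
```

Call:
play_rows(
  moves=[0.005,0.02,0,0,0,0,0,0.005,0.02,0,0,0,0,0,0,0,0,0,0,0,0],
)

```text
time: 20.05
position: [0.4557, 0.0546, 0.1019]
ee_rot: [0.06, 0.993, 0.007, -0.105]
force: [4.0, -3.1, 0.2]
grip_width: 0.0113
gripper_force: 42.5
```

Call:
play_rows(
  moves=[0.004,0.02,0,0,0,0,0,0.004,0.02,0,0,0,0,0,0,0,0,0,0,0,0],
)

```text
time: 20.42
position: [0.4559, 0.0563, 0.1019]
ee_rot: [0.06, 0.993, 0.007, -0.105]
force: [3.1, -1.8, 0.8]
grip_width: 0.0109
gripper_force: 42.5
```

15.5 mm so far and still free.

Call:
play_rows(
  moves=[0.003,0.02,0,0,0,0,0,0.003,0.02,0,0,0,0,0,0,0,0,0,0,0,0],
)

```text
time: 20.8
position: [0.4561, 0.0579, 0.1019]
ee_rot: [0.06, 0.993, 0.007, -0.105]
force: [2.7, -3.7, -0.1]
grip_width: 0.011
gripper_force: 42.5
```

Call:
play_rows(
  moves=[0.003,0.02,0,0,0,0,0,0.003,0.02,0,0,0,0,0,0,0,0,0,0,0,0],
)

```text
time: 21.18
position: [0.4563, 0.0595, 0.1019]
ee_rot: [0.06, 0.993, 0.007, -0.105]
force: [2.2, -2.8, 0.9]
grip_width: 0.0107
gripper_force: 42.5
```

Call:
play_rows(
  moves=[0.003,0.02,0,0,0,0,0,0.003,0.02,0,0,0,0,0,0,0,0,0,0,0,0],
)

```text
time: 21.55
position: [0.4565, 0.0611, 0.1019]
ee_rot: [0.06, 0.993, 0.007, -0.105]
force: [2.0, -3.0, 0.7]
grip_width: 0.0107
gripper_force: 42.5
```

Call:
play_rows(
  moves=[0.003,0.02,0,0,0,0,0,0.003,0.02,0,0,0,0,0,0,0,0,0,0,0,0],
)

```text
time: 21.92
position: [0.4567, 0.0626, 0.1019]
ee_rot: [0.06, 0.993, 0.007, -0.105]
force: [0.6, -4.0, 0.8]
grip_width: 0.0105
gripper_force: 42.5
```

Call:
play_rows(
  moves=[0.003,0.02,0,0,0,0,0,0.003,0.02,0,0,0,0,0,0,0,0,0,0,0,0],
)

```text
time: 22.3
position: [0.4568, 0.0631, 0.1019]
ee_rot: [0.06, 0.993, 0.006, -0.105]
force: [1.1, -5.4, 0.9]
grip_width: 0.0107
gripper_force: 42.5
```

The soft stop is felt at about 22 mm. Holding there, I start raising the lid along its arc.

Call:
play_rows(
  moves=[0.008,-0.001,0.08,0.0125,0.105,0,0,0.008,-0.001,0.08,0.0125,0.105,0,0,0,0,0,0,0,0,0],
)

```text
time: 22.68
position: [0.4567, 0.063, 0.1067]
ee_rot: [0.06, 0.991, 0.006, -0.121]
force: [-0.2, -6.2, -4.1]
grip_width: 0.011
gripper_force: 42.0
```

Call:
play_rows(
  moves=[0.01,-0.001,0.1,0.015,0.13,0,0,0.01,-0.001,0.1,0.015,0.13,0,0,0.01,-0.001,0.1,0.015,0.13,0,0,0,0,0,0,0,0,0],
)

```text
time: 23.18
position: [0.4577, 0.0629, 0.1188]
ee_rot: [0.06, 0.987, 0.008, -0.149]
force: [-1.1, -5.2, -3.6]
grip_width: 0.0108
gripper_force: 42.0
```

Call:
play_rows(
  moves=[0.016,-0.002,0.125,0.02,0.164,0,0,0.019,-0.002,0.125,0.02,0.164,0,0,0.022,-0.003,0.125,0.02,0.164,0,0,0.025,-0.003,0.125,0.02,0.164,0,0,0.028,-0.003,0.12,0.02,0.164,0,0,0.031,-0.004,0.12,0.02,0.164,0,0,0.033,-0.004,0.12,0.02,0.164,0,0,0.036,-0.004,0.12,0.02,0.164,0,0,0.039,-0.005,0.115,0.02,0.164,0,0,0.042,-0.005,0.115,0.02,0.164,0,0,0.045,-0.005,0.115,0.02,0.164,0,0,0,0,0,0,0,0,0],
)

```text
time: 24.68
position: [0.4718, 0.0626, 0.1743]
ee_rot: [0.058, 0.96, 0.017, -0.272]
force: [-4.0, -2.7, 0.4]
grip_width: 0.0109
gripper_force: 42.1
```

```bash
python3 - <<'E'
from h import *
s=state(); print(s["qpos"].round(3),s["torque"].round(2))
p=s["position"];h=np.array([.5262,.0319]);X=np.array([.9927,-.1205])
vx=(p[:2]-h)@X-.145; vz=p[2]-.094; r=np.hypot(vx,vz);a=np.arctan2(vz,-vx); print(r,a,a-.036+.19)
px=None
for k in range(0,13):
    b=a+k*.05; q=np.array([-r*np.cos(b),r*np.sin(b)])
    if px is not None: d=q-px; print(k,(np.array([d[0]*X[0],d[0]*X[1],d[1]])/.04).round(3))
    px=q
E
```

```text
[-0.04   0.54   0.495  2.076  0.043  0.069] [-0.62  0.24  0.4 ]
0.21797176567557092 0.3770419598365829 0.531041959836583
1 [ 0.106 -0.013  0.251]
2 [ 0.118 -0.014  0.245]
3 [ 0.13  -0.016  0.239]
4 [ 0.142 -0.017  0.232]
5 [ 0.153 -0.019  0.225]
6 [ 0.164 -0.02   0.217]
7 [ 0.175 -0.021  0.208]
8 [ 0.185 -0.022  0.199]
9 [ 0.194 -0.024  0.189]
10 [ 0.204 -0.025  0.179]
11 [ 0.212 -0.026  0.169]
12 [ 0.22  -0.027  0.158]
```

Tilt is nearly at joint 4's limit, so I continue by translation and let the stem pivot in the pads.

Call:
play_rows(
  moves=[0.134,-0.016,0.232,0,0,0,0,0.145,-0.018,0.226,0,0,0,0,0.156,-0.019,0.218,0,0,0,0,0,0,0,0,0,0,0],
  squeeze=25,
)

```text
time: 25.18
position: [0.4901, 0.0604, 0.2007]
ee_rot: [0.058, 0.961, 0.017, -0.27]
force: [-1.2, -2.9, -1.0]
grip_width: 0.0109
gripper_force: 42.3
```

Call:
play_rows(
  moves=[0.167,-0.02,0.21,0,0,0,0,0.177,-0.021,0.201,0,0,0,0,0.187,-0.023,0.192,0,0,0,0,0.196,-0.024,0.182,0,0,0,0,0,0,0,0,0,0,0],
)

```text
time: 25.8
position: [0.5196, 0.0567, 0.2313]
ee_rot: [0.058, 0.961, 0.017, -0.27]
force: [0.5, -2.6, -2.3]
grip_width: 0.0108
gripper_force: 42.1
```

Call:
play_rows(
  moves=[0.205,-0.025,0.172,0,0,0,0,0.213,-0.026,0.162,0,0,0,0,0.221,-0.027,0.151,0,0,0,0,0.228,-0.028,0.14,0,0,0,0,0.235,-0.028,0.128,0,0,0,0,0.241,-0.029,0.116,0,0,0,0,0.12,-0.015,0.055,0,0,0,0,0,0,0,0,0,0,0],
)

```text
time: 26.8
position: [0.5492, 0.0504, 0.2439]
ee_rot: [0.059, 0.968, 0.019, -0.242]
force: [-20.3, -0.5, 29.1]
grip_width: 0.0109
gripper_force: 45.9
```

```bash
python3 - <<'E'
from h import *
s=state(); print(s["qpos"].round(3),s["torque"].round(2),s["force"].round(1),s["position"],s["qd"].round(3),s["joint_efforts"].round(1))
im=snapshot("scene"); 
print(camera_info("scene")["eye"])
cv2.imwrite("pics/s7.png",im)
E
```

```text
[-0.055  0.777  1.012  2.295  0.04   0.057] [0.19 6.3  0.28] [-20.3  -0.5  29.1] [0.54924015 0.05037106 0.24393548] [ 0.001 -0.002 -0.002 -0.001 -0.001  0.   ] [ -0.9 -37.1  23.6   2.7   0.4  -0. ]
[1.47377426 0.12475163 1.10655911]
```

Joint 4 hit its limit. I relieve by tilting back and yielding along the force.

Call:
play_rows(
  moves=[-0.06,0.007,0.09,-0.03,-0.25,0,0,-0.06,0.007,0.09,-0.03,-0.25,0,0,0,0,0,0,0,0,0],
)

```text
time: 27.22
position: [0.5472, 0.0493, 0.2422]
ee_rot: [0.06, 0.976, 0.016, -0.21]
force: [5.6, -3.7, -8.5]
grip_width: 0.011
gripper_force: 43.3
```

Call:
play_rows(
  moves=[0.24,-0.028,0.13,-0.03,-0.25,0,0,0.25,-0.03,0.12,-0.03,-0.25,0,0,0,0,0,0,0,0,0],
)

```text
time: 27.6
position: [0.566, 0.0469, 0.253]
ee_rot: [0.06, 0.982, 0.014, -0.178]
force: [5.9, -2.9, -11.7]
grip_width: 0.0107
gripper_force: 42.1
```

Call:
play_rows(
  moves=[0.25,-0.03,0.02,-0.03,-0.25,0,0,0.26,-0.03,0.06,-0.03,-0.25,0,0,0,0,0,0,0,0,0],
)

```text
time: 27.98
position: [0.584, 0.0449, 0.2596]
ee_rot: [0.06, 0.988, 0.012, -0.144]
force: [-0.5, -2.5, -0.6]
grip_width: 0.0109
gripper_force: 42.9
```

```bash
python3 - <<'E'
from h import *
s=state(); print(s["qpos"].round(3),s["force"].round(1))
p=s["position"];z=R.from_quat(s["ee_rot"]).as_matrix()[:,2];g=p-.027*z
X=np.array([.9927,-.1205]);vx=(g[:2]-[.5262,.0319])@X-.145;vz=g[2]-.094
print(np.hypot(vx,vz),np.arctan2(vz,-vx),z.round(3),g.round(3))
E
```

```text
[-0.053  0.627  0.888  2.12   0.027  0.065] [-0.5 -2.5 -0.6]
0.2080992100215046 1.1686621882553387 [-0.283  0.042 -0.958] [0.592 0.044 0.285]
```

The lid is at about 1.18 rad. I return the stem to rest, let go and lift away.

Call:
play_rows(
  moves=[-0.016,-0.135,0,0,0,0,0,-0.016,-0.135,0,0,0,0,0,-0.016,-0.135,0,0,0,0,0,-0.016,-0.135,0,0,0,0,0,0,0,0,0,0,0,0],
)

```text
time: 28.6
position: [0.5812, 0.0256, 0.2593]
ee_rot: [0.061, 0.988, 0.015, -0.145]
force: [-1.9, 4.4, 5.0]
grip_width: 0.0107
gripper_force: 43.6
```

Call:
play_rows(
  moves=[0,0,0,0,0,0,0.45,0,0,0,0,0,0,0.45,0,0,0,0,0,0,0.45,-0.05,0,0.2,0,0,0,0.45,-0.1,0,0.4,0,0,0,0.45,-0.15,0.02,0.6,0,0,0,0.45,-0.2,0.02,0.7,0,0,0,0.45,-0.5,0.06,0.7,0,0,0,0.45,-0.8,0.08,0.3,0,0,0,0.45,-0.8,0.08,0,0,0,0,0.45,0,0,0,0,0,0,0.45],
)

```text
time: 29.98
position: [0.4703, 0.034, 0.3665]
ee_rot: [0.06, 0.988, 0.012, -0.141]
force: [-0.1, 0.7, -0.5]
grip_width: 0.0385
gripper_force: 0.0
```

```bash
python3 - <<'E'
from h import *
s=state(); print(s["time"],s["position"].round(3),s["force"].round(1),s["qpos"].round(2))
im=snapshot("scene"); ci=camera_info("scene"); im2=snapshot("top")
for n in("scene","top"):
  for t in("fin_grip","hook","water_bottle","drink_cup","toy_figure","phone","bolt_grip"):
    for a in spot_in(n,t)[:1]: print(n,t,np.round(a["box"]),round(a["conf"],2))
# predicted lid far (front) edge corners for angles
X=np.array([.9927,-.1205,0]);Y=np.array([.1205,.9927,0]);hin=np.array([.5262,.0319,.094])+X*.145
for th in(.9,1.05,1.2,1.35):
    d=-np.cos(th)*X+[0,0,np.sin(th)]; print(th,[np.round(proj(ci,hin+d*.18+Y*y)).tolist() for y in(-.13,.13)])
hsv=im.astype(int)[130:300,215:350]; m=(hsv.min(2)>150); print(np.argwhere(m).min(0)+[130,215],np.argwhere(m).max(0)+[130,215],m.sum())
d=cv2.absdiff(cv2.imread("pics/scene0.png"),im).max(2)>60; print("changed bbox",[ (a.min(),a.max()) for a in np.nonzero(d)])
E
```

```text
29.975 [0.47  0.034 0.367] [-0.1  0.7 -0.5] [-0.08  0.35  0.73  2.24  0.02  0.04]
scene fin_grip [226. 177. 328. 265.] 0.69
scene hook [274. 174. 286. 185.] 0.71
scene water_bottle [335. 226. 362. 278.] 0.79
scene drink_cup [199. 206. 228. 252.] 0.91
scene toy_figure [120. 200. 140. 234.] 0.72
scene phone [274. 176. 287. 202.] 0.34
scene bolt_grip [335. 228. 346. 234.] 0.37
top fin_grip [276. 154. 315. 172.] 0.74
top water_bottle [168. 161. 191. 194.] 0.7
top drink_cup [324. 184. 356. 219.] 0.82
top toy_figure [433. 216. 459. 238.] 0.8
top phone [270. 272. 328. 303.] 0.7
top bolt_grip [283. 233. 305. 239.] 0.43
0.9 [[236.0, 186.0], [331.0, 199.0]]
1.05 [[233.0, 187.0], [330.0, 201.0]]
1.2 [[230.0, 190.0], [329.0, 204.0]]
1.35 [[227.0, 195.0], [327.0, 209.0]]
[138 215] [272 349] 5894
changed bbox [(np.int64(0), np.int64(266)), (np.int64(229), np.int64(489))]
```

```bash
python3 - <<'E'
from h import *
im=snapshot("scene"); ci=camera_info("scene")
X=np.array([.9927,-.1205,0]);Y=np.array([.1205,.9927,0]);hin=np.array([.5262,.0319,.094])+X*.145
for y in(-.1,-.06,.06,.1):
    for th in(.7,.9,1.0,1.1,1.2,1.3):
        d=-np.cos(th)*X+[0,0,np.sin(th)]; u,v=proj(ci,hin+d*.18+Y*y); w=proj(ci,hin+Y*y); print(y,th,round(u),round(v,1),"hinge",np.round(w),end=" | ")
    print(); u=round(u); print([(r,int(im[r,u].min())) for r in range(178,216,2)])
    print([(r,int(im[r,u].min())) for r in range(216,290,4)])
# fin
for th in(.9,1.0,1.1,1.2,1.3):
    d=-np.cos(th)*X+[0,0,np.sin(th)];n=np.sin(th)*X+[0,0,np.cos(th)]
    print(th,[np.round(proj(ci,hin+d*r+n*.036)).tolist() for r in(.122,.168)])
g=im.max(2).astype(int); print([(r,[c for c in range(262,300) if g[r,c]<70]) for r in range(190,250,3)])
E
```

```text
-0.1 0.7 250 187.6 hinge [239. 251.] | -0.1 0.9 247 187.2 hinge [239. 251.] | -0.1 1.0 245 188.0 hinge [239. 251.] | -0.1 1.1 243 189.4 hinge [239. 251.] | -0.1 1.2 241 191.6 hinge [239. 251.] | -0.1 1.3 239 194.5 hinge [239. 251.] | 
[(178, 84), (180, 83), (182, 83), (184, 82), (186, 81), (188, 74), (190, 83), (192, 228), (194, 217), (196, 221), (198, 216), (200, 219), (202, 217), (204, 218), (206, 219), (208, 217), (210, 216), (212, 218), (214, 218)]
[(216, 217), (220, 218), (224, 219), (228, 216), (232, 218), (236, 218), (240, 219), (244, 219), (248, 219), (252, 42), (256, 139), (260, 139), (264, 145), (268, 148), (272, 123), (276, 82), (280, 84), (284, 83), (288, 82)]
-0.06 0.7 264 189.6 hinge [253. 254.] | -0.06 0.9 261 189.3 hinge [253. 254.] | -0.06 1.0 259 190.1 hinge [253. 254.] | -0.06 1.1 258 191.6 hinge [253. 254.] | -0.06 1.2 256 193.8 hinge [253. 254.] | -0.06 1.3 254 196.7 hinge [253. 254.] | 
[(178, 71), (180, 72), (182, 72), (184, 77), (186, 212), (188, 195), (190, 195), (192, 194), (194, 210), (196, 217), (198, 221), (200, 215), (202, 218), (204, 219), (206, 216), (
[... 1585 characters left out ...]
), (280, 91), (284, 77), (288, 82)]
0.9 [[277.0, 215.0], [280.0, 198.0]]
1.0 [[276.0, 217.0], [278.0, 200.0]]
1.1 [[275.0, 220.0], [277.0, 203.0]]
1.2 [[274.0, 223.0], [275.0, 207.0]]
1.3 [[273.0, 227.0], [274.0, 211.0]]
[(190, [262, 263, 264, 265, 266, 267, 268, 269]), (193, [262, 263, 264, 265, 266, 267, 268, 269, 270, 271, 272, 273, 274, 275]), (196, []), (199, []), (202, []), (205, [275, 276, 277, 278, 279]), (208, [274, 275, 276, 277, 278, 279]), (211, [274, 275, 276, 277, 278, 279]), (214, [274, 275, 276, 277, 278, 279]), (217, [274, 275, 276, 277, 278]), (220, [273, 274, 275, 276, 277]), (223, []), (226, []), (229, []), (232, []), (235, []), (238, []), (241, []), (244, []), (247, [])]
```

The lid measures about 1.17 rad, the bystanders are unmoved and the tool is clear of everything. I'm handing in.

```bash
python3 -c "
from rig import *
print(hand_in())"
```

```text
the job is handed in; nothing more can be done
None
```

I handed the job in after about 30 s on the robot's clock. The bolt is fully back, the catch was found and released by feel, and the lid stands at about 1.17 rad (67°) with the robot clear and the bystanders the networks could find still in place; joint 4 briefly read 2.295 rad against its 2.29 limit, and `hand_in()` returned no verdict.

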